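Sort two polishing wheels and hold the hardness tester on the marked one

TASK

Hardness check of two polishing wheels: lay the dark green rubber wheel, dot up, flat in the middle of the green sloped stand and the off-white felt wheel flat in the middle of the white sloped stand. Then take the orange pen-shaped hardness tester from its holder and hold its tip on the white dot of the rubber wheel, square to the wheel's face, pressing lightly so that the spring plunger is about half-way in and never pushed in to its stop. Finish there, still holding the tester on the dot; leave the green compound bar and the black wheel alone.

Things in the scene. Friction and masses are not known exactly. Their poses are not given: they have to be found in the camera images.
- rubber_center (a point): Centre, half-way up, of the dark green rubber wheel: a loose disc 44 mm across and 10 mm thick, lying flat on the table at the start; z is its axis, pointing up out of the face that bears the white dot.
- dot (a point): Centre of the white dot, 12 mm across, on the upper face of the rubber wheel, 10 mm off the wheel's centre. z points out of the face.
- felt_center (a point): Centre, half-way up, of the off-white felt wheel: a loose disc 52 mm across and 14 mm thick, lying flat on the table at the start; z is its axis, pointing up.
- green_stand_deck: Deck of the fixed green sloped stand, 100 x 100 mm. The origin is the centre of its upper face, 28 mm above the table; z is square to the deck, x runs up the slope (15 degrees, rising away from the robot), y along the level. Lips 4 mm high and thick on the front and side edges (92 mm clear along y), rear edge open.
- white_stand_deck: Deck of the fixed white sloped stand, the same in shape and frame as the green one.
- tester_grip (a point): Centre of the orange grip of the loose hardness tester (0.13 kg): a square bar 24 x 24 x 64 mm; z runs along the tester away from its tip, x and y are square to the flats. Below this point: a black collar 38 mm across (at 32 to 38 mm) and a steel barrel 20 mm across (to 68 mm); a black cap ends 38 mm above it. It stands upright in the holder and lifts straight out.
- tester_tip (a point): Tip of the tester's steel plunger (5 mm thick, round end), on the tester's axis 82 mm below the grip's centre when the plunger is out. It moves with the plunger.
- plunger (a joint): How far the tester's spring plunger is pushed in, m: 0 out, 0.008 at its stop. Spring 400 N/m without preload: half-way (0.004) takes 1.6 N.
- holder: Fixed holder of the tester: an upright aluminium tube 42 mm across and 65 mm high, bore 30 mm, on a dark foot 68 mm across; the origin is the centre of its underside. To clear it, lift the tester by 50 mm.
- tester: The tester as a whole; the origin is on its axis at the collar's underside, 38 mm below the grip's centre. The collar rests on the holder's rim at the start.
- rubber_wheel: The rubber wheel as a whole; the origin is the centre of its underside.
- felt_wheel: The felt wheel as a whole; the origin is the centre of its underside.
- compound_green: Bystander: green bar of polishing compound, 34 x 88 x 29 mm, loose on the table in front of the motor. Leave it alone.
- bristle_wheel: Bystander: black wheel with a red centre, 60 mm across, 10 mm thick, loose on the table. Leave it alone.
Mind the look-alikes: they are no part of the job. Leave any turquoise look-alike of the rubber_wheel alone.

How it is judged:
By the outcome, as a careful person would: the job done as asked, in the order asked, and still so for the second after the job is handed in, while the arm keeps its last pose, push and grip.
It also fails if it takes over 72 s, if anything falls off the work surface, if the arm or the gripper's body presses on something with over 40 N, if the wrist force passes 120 N, or if a joint passes its speed limit or range.

ROBOT

A 6-joint arm with a two-finger parallel gripper is mounted at the origin on a cart in front of the work surface, level with it; the furniture and walls round the work are solid. World frame = base frame: x ahead of the robot, y to its left, z up, the work surface at z = 0. Lengths are in mm, angles in degrees, forces in N, time in s.
With the tool pointing down it reaches from about 350 to 850 mm from the base axis. Payload 8.1 kg.
Tool frame: the origin (TCP) lies midway between the tips of the shut fingers; the grasp point (between the pads) lies 19 mm behind it; z points along the fingers, y is the line along which they close (so a half turn about z gives the same grasp; the last joint's range is limited). The gripper opens to 85 mm and grips with 20 to 120 N. Pads are 22 mm wide; open, the fingers measure 114 mm over their backs; the gripper's body (76 mm by 85 mm) begins 54 mm behind the grasp point. The pads swing forward as they close: fully open they stand 13 mm farther back than shut.
Start: joints at [69.821, 7.471, 85.268, -0, 87.261, -4.893], TCP at [158.165, 578.782, 231.292] pointing down, gripper open.
Joint ranges: [-169.43, 169.43], [-51.17, 129.36], [1.28, 143.12], [-76.62, 256.62], [0, 156.53], [-152.29, 152.29]. Speed limits (degrees/s): [136.94, 136.94, 159.86, 180, 180, 180].

INTERFACE

Orientations are given as [roll, pitch, yaw] about the fixed x, y, z axes, in that order (R = Rz(yaw) Ry(pitch) Rx(roll)).
In Python, from bench import r gives the robot as it stands. The module is installed in compiled form; this text tells all that it offers.
- The arm moves only by the tool jog_arm, never from a script. Its argument "rows" is a list of rows, each a list of 2 entries, a list of its own where there are three numbers: the shift along the tool's x, y, z in mm, then the turn, a rotation vector about the tool's x, y, z in rad. A call has 1 to 10 rows; each row is the pose to reach, as a shift and turn from the pose commanded when the call began, along the tool's axes at that moment; what a row does not reach only later rows make up. A row lasts 1/10 s, in which the tool goes at most 50 mm and 8.59 degrees, less where a joint would pass 70% of its speed; a pose out of reach is approached as far as the arm can. A call with a gripper value outside its range is refused whole. "grip" is the finger opening in mm, from 0 to 85.4, set as the call begins (left out, the last holds). The fingers move at their own pace and stop on an object; "force" is the grip in N (left out, the last holds). Time passes only in rows, so rows that repeat a pose let the fingers close. It gives the time, the measured TCP pose, the force, the opening and the grip force at its end, in the units of the state.
- r.sense(): the state, without advancing time (a new reading comes with each control period).
- r.snapshot(name): name is "side" or "top" or "wrist"; returns (picture, depth): 384x512x3 uint8, blue, green, red; 384x512 float32, mm along the optical axis (not along the pixel's ray), 0 where there is no reading.
- r.camera_params(name): a dict with "fx", "fy", "cx", "cy" (pixels), "dist_coeffs" ([k1, k2, p1, p2, k3] as OpenCV has them; the pictures are not rectified), "pose" (4x4, takes a point from camera to world coordinates); the wrist camera has in their place "tool_from_camera" (4x4, takes a point from camera to tool coordinates, whose origin is the TCP and whose axes are the flange's). Camera axes: x right, y down, z forward; pixel columns grow to the right and rows downward; lengths in mm; the calibration is good to about 2 mm. A picture is of the moment at which its call begins: read the wrist's pose just before it. camera_params takes no time and is no camera call.
- r.hand_in(): hands the job in; it is judged then, once.
The state is a dict: "time": time; "joint_pos": joint angles; "qd": joint speeds; "joint_efforts": joint torques, N m; "tool_pos": TCP position; "tcp_rot": TCP orientation; "ft_force": force on the tool from outside, world axes, zero at the start; "wrist_torque": the same for the moment, N m; "finger_gap": finger opening in mm; "grip_force": force on a finger pad.
Only numpy, scipy, OpenCV 4.12 (cv2) and the standard library are available. Lean on these libraries where they do the work, as an engineer would, in place of code of your own. Each camera call takes 0.05 s, during which the arm holds its last target. There are 200 camera calls.

## Working session

There is one attempt and no reset: what is moved stays moved. The work goes in short steps, Python scripts to look and compute and a tool call to move; the robot and the scene stay as the last step left them, time stands still between calls to the robot, and variables do not carry over. Pictures are saved under pics/ and viewed, at most 10 in all, crops included, and the job is handed in when it is done.

Besides the shell and the picture viewer there is one more tool, called after "Call:" as name(argument=value, ...) on one line, values as JSON. jog_arm: Moves the arm, as the interface text tells. Its arguments: {"type":"object","properties":{"rows":{"type":"array"},"grip":{"type":"number"},"force":{"type":"number"}},"required":["rows"]}

```bash
ls; mkdir -p pics
python3 - <<'E'
from bench import r
import cv2,numpy as np
for n in("top","side"):
    p,d=r.snapshot(n); np.savez(f"pics/{n}0.npz",p=p,d=d,T=r.camera_params(n)["pose"]); cv2.imwrite(f"pics/{n}0.png",p)
    print(n,r.camera_params(n))
print(r.camera_params("wrist")); print(r.sense())
E
```

```text
pics
top {'fx': 385.35097831417715, 'fy': 385.35097831417715, 'cx': 260.91569530217134, 'cy': 191.41904506112806, 'dist_coeffs': array([-0.07558512,  0.        ,  0.        ,  0.        ,  0.        ]), 'pose': array([[ 7.06419888e-03, -9.97914049e-01,  6.41689018e-02,
         4.56734195e+02],
       [-9.99888828e-01, -6.20637184e-03,  1.35577804e-02,
         4.81954119e+00],
       [-1.31312435e-02, -6.42575429e-02, -9.97846952e-01,
         9.23479765e+02],
       [ 0.00000000e+00,  0.00000000e+00,  0.00000000e+00,
         1.00000000e+00]])}
side {'fx': 468.35804999378007, 'fy': 468.35804999378007, 'cx': 266.7317010219137, 'cy': 190.48291303294582, 'dist_coeffs': array([-0.18045355,  0.        ,  0.        ,  0.        ,  0.        ]), 'pose': array([[ 9.07532299e-01, -2.58040944e-01,  3.31360825e-01,
         1.28755883e+02],
       [-4.19976533e-01, -5.53456479e-01,  7.19239625e-01,
        -7.70032326e+02],
       [-2.19947634e-03, -7.91896961e-01, -6.10650772e-01,
         7.79166039e+02],
       [ 0.00000000e+00,  0.00000000e+00,  0.00000000e+00,
         1.00000000e+00]])}
[... 540 characters left out ...]
000e+00]])}
{'time': 0.1, 'joint_pos': array([ 6.98200059e+01,  7.51018802e+00,  8.53214039e+01, -3.51847906e-04,
        8.72621941e+01, -4.89395301e+00]), 'qd': array([-0.04234227, -0.08709892, -0.14113863, -0.0307103 , -0.03373608,
       -0.00573308]), 'joint_efforts': array([ 1.01674996e-03, -5.70949566e+01, -5.01942837e+01, -1.43582956e-04,
        8.03688570e-03,  2.94558345e-05]), 'tool_pos': array([158.00506932, 578.3203707 , 230.37119593]), 'tcp_rot': array([-1.79906526e+02, -7.65090793e-03,  1.64713970e+02]), 'ft_force': array([ 0.61459221, -0.17750586,  0.22623777]), 'wrist_torque': array([-0.01426784, -0.02750886, -0.01260686]), 'grip_force': 0.0, 'finger_gap': 85.4071903656823}
```

View pics/top0.png

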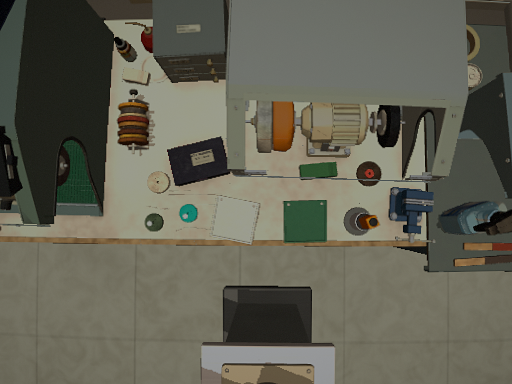

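View pics/side0.png

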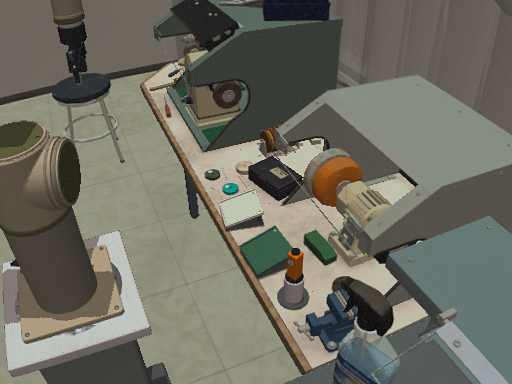

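The top view shows the rubber wheel at (154,222), turquoise decoy at (188,213), felt wheel at (158,182), white stand at (235,218), green stand at (305,221), and tester at (367,222) in its holder at (356,220). The side view agrees: rubber wheel (212,174), tester (294,262).

```bash
cat > h.py <<'E'
import numpy as np,cv2
from scipy.spatial.transform import Rotation as R
from bench import r
def cloud(n,d,T=None):
    c=r.camera_params(n);K=np.array([[c["fx"],0,c["cx"]],[0,c["fy"],c["cy"]],[0,0,1]])
    v,u=np.mgrid[:384,:512]
    n_=cv2.undistortPoints(np.stack([u,v],-1).reshape(-1,1,2).astype(float),K,c["dist_coeffs"]).reshape(384,512,2)
    P=np.dstack([n_*d[...,None],d])
    T=c["pose"] if T is None else T
    return P@T[:3,:3].T+T[:3,3]
def tool():
    s=r.sense();T=np.eye(4);T[:3,:3]=R.from_euler('xyz',s["tcp_rot"],degrees=True).as_matrix();T[:3,3]=s["tool_pos"];return T
def wrist():
    T=tool();p,d=r.snapshot("wrist");return p,cloud("wrist",d,T@r.camera_params("wrist")["tool_from_camera"])
def circ(P,it=5):
    "least-squares circle in xy"
    A=np.c_[2*P[:,:2],np.ones(len(P))];b=(P[:,:2]**2).sum(1);s=np.linalg.lstsq(A,b,rcond=None)[0]
    return s[:2],np.sqrt(s[2]+s[:2]@s[:2])
E
python3 - <<'E'
from h import *
for n in("top","side"):
    z=np.load(f"pics/{n}0.npz");W=cloud(n,z["d"]);hsv=cv2.cvtColor(z["p"],cv2.COLOR_BGR2HSV)
    np.set_printoptions(precision=1,suppress=True)
    pts=dict(top=dict(rub=(154,222),turq=(188,213),felt=(158,182),ws=(235,218),gs=(305,221),gsf=(305,235),gsr=(305,206),wsf=(235,235),test=(367,222),grip=(360,221),table=(270,225),edge=(270,238),hood=(330,170),hood2=(235,172),hood3=(445,172),bar=(318,170),rail=(280,178),vise=(412,200),vise2=(412,188),box=(195,160),lcover=(75,190),lc2=(104,214),bristle=(369,173)),
     side=dict(rub=(212,174),felt=(243,168),ws=(240,207),gs=(268,252),cap=(297,252),grip=(294,266),tube=(293,291),hood=(330,270)))[n]
    for k,(u,v) in pts.items(): print(n,k,W[v,u],hsv[v,u])
E
```

```text
top rub [440.5 275.4  -1.7] [44 85 66]
top turq [463.  191.9   2.7] [ 85 228 104]
top felt [537.4 267.3   0.3] [ 25  62 131]
top ws [452.1  76.6  29.6] [ 34  28 157]
top gs [446.3 -85.7  27.9] [ 67 106  82]
top gsf [413.5 -86.7  18.3] [ 67 103  79]
top gsr [480.8 -84.7  37.3] [ 68 110  81]
top wsf [412.5  76.7  22.7] [ 34  24 157]
top test [ 446.1 -202.1  134.4] [ 15 244 157]
top grip [ 447.5 -200.    84. ] [ 12 255  70]
top table [435.9  -4.9  -0.3] [ 30  38 155]
top edge [405.   -5.1   1.4] [ 25  42 156]
top hood [ 565.5 -144.2   27.8] [ 58 114  76]
top hood2 [537.2  62.1 221.9] [19 66 54]
top hood3 [ 538.  -318.4  238.8] [ 34  39 112]
top bar [ 565.2 -116.    28.5] [ 59 112  80]
top rail [548.7 -28.3   0.8] [ 19  57 162]
top vise [ 493.7 -313.7   88.9] [ 30   2 115]
top vise2 [ 526.6 -347.8    0.9] [ 18  63 159]
top box [584.8 169.2  45.9] [ 23  63 130]
top lcover [515.8 467.9  14.5] [ 69 140  51]
top lc2 [458.6 398.9   1.5] [ 18  59 147]
top bristle [ 562.1 -242.9    1.8] [27 85 30]
side rub [438.3 271.6   9.2] [47 64 76]
side felt [527.8 258.1  11.9] [ 22  58 194]
side ws [446.6  80.7  28.6] [ 40  29 201]
side gs [444.  -91.6  27.4] [72 99 93]
side cap [ 447.4 -216.3  139.4] [45 15 35]
side grip [ 438.2 -223.7  111.6] [ 13 238 103]
side tube [ 435.6 -229.7   44.8] [  8  27 105]
side hood [ 558.  -177.4   -0.8] [ 18  45 183]
```

```bash
cat >> h.py <<'E'
def rel(p,rpy):
    T=tool();G=R.from_euler('xyz',rpy,degrees=True).as_matrix()
    print("shift",np.round(T[:3,:3].T@(np.array(p)-T[:3,3]),1),"turn",np.round(R.from_matrix(T[:3,:3].T@G).as_rotvec(),3))
E
python3 - <<'E'
from h import *
np.set_printoptions(precision=1,suppress=True)
rel([480,270,240],[180,0,180])
for n in("top","side"):
    z=np.load(f"pics/{n}0.npz");W=cloud(n,z["d"]);h=cv2.cvtColor(z["p"],cv2.COLOR_BGR2HSV)
    for nm,y0,m in(("green",-85,(h[...,0]>60)&(h[...,0]<80)&(h[...,1]>60)),("white",78,(h[...,1]<38))):
        m=m&(abs(W[...,0]-450)<75)&(abs(W[...,1]-y0)<75)&(W[...,2]>8)&(W[...,2]<55)
        m=cv2.morphologyEx(m.astype(np.uint8),cv2.MORPH_OPEN,np.ones((3,3)))>0
        P=W[m];A=np.c_[P[:,:2]-P[:,:2].mean(0),np.ones(len(P))];k=np.linalg.lstsq(A,P[:,2],rcond=None)[0]
        rect=cv2.minAreaRect(P[:,:2].astype(np.float32))
        print(n,nm,m.sum(),P.mean(0),"slope",np.degrees(np.arctan(np.hypot(*k[:2]))),"up dir",np.degrees(np.arctan2(k[1],k[0])),rect,P.min(0),P.max(0))
E
```

```text
shift [-391.9 -212.5   -9.3] turn [-0.  -0.  -0.3]
top green 1678 [445.9 -85.   28.7] slope 14.728699762125316 up dir 1.7682600139643458 ((446.47686767578125, -85.32438659667969), (95.12619018554688, 97.29862976074219), 1.1173959970474243) [ 399.  -134.2   12.7] [494.7 -36.   45.7]
top white 1651 [449.8  79.   29. ] slope 14.698891444468716 up dir -11.686356102139039 ((448.92327880859375, 79.68368530273438), (97.87703704833984, 95.07935333251953), 79.03866577148438) [396.2  25.4  14.3] [502.4 131.1  46.6]
side green 1443 [441.8 -84.4  27.3] slope 14.47933406942265 up dir 2.2692823564947413 ((443.18109130859375, -84.50885009765625), (97.28089904785156, 102.4611587524414), 2.9593214988708496) [ 394.3 -136.7   12.2] [492.7 -32.8  44. ]
side white 984 [447.2  77.9  28. ] slope 13.409115527251943 up dir -8.406345744701367 ((446.36248779296875, 78.29845428466797), (101.49557495117188, 97.65908813476562), 78.71843719482422) [392.   22.   10.2] [500.1 134.6  44.9]
```

Call:
jog_arm(rows=[[[-392,-212,-9],[0,0,-0.267]],[[-392,-212,-9],[0,0,-0.267]],[[-392,-212,-9],[0,0,-0.267]],[[-392,-212,-9],[0,0,-0.267]],[[-392,-212,-9],[0,0,-0.267]],[[-392,-212,-9],[0,0,-0.267]],[[-392,-212,-9],[0,0,-0.267]],[[-392,-212,-9],[0,0,-0.267]],[[-392,-212,-9],[0,0,-0.267]],[[-392,-212,-9],[0,0,-0.267]]])

```text
time: 1.1
tool_pos: [483.8, 266.3, 239.8]
tcp_rot: [-179.9, 0.0, 179.7]
ft_force: [-0.0, 1.1, -0.4]
finger_gap: 85.3
grip_force: 0.0
```

Call:
jog_arm(rows=[[[0,0,0],[0,0,0]],[[0,0,0],[0,0,0]],[[0,0,0],[0,0,0]]])

```text
time: 1.4
tool_pos: [479.5, 271.9, 240.1]
tcp_rot: [180.0, -0.0, -179.9]
ft_force: [0.7, 0.5, 0.3]
finger_gap: 85.3
grip_force: 0.0
```

Run:
```python
from h import *
np.set_printoptions(precision=1,suppress=True)
p,W=wrist();cv2.imwrite("pics/w1.png",p);np.savez("pics/w1.npz",p=p,W=W);print(r.sense()["tool_pos"],r.sense()["tcp_rot"])
```

```text
[479.5 272.  240.2] [ 180.    -0.  -179.9]
```

View pics/w1.png

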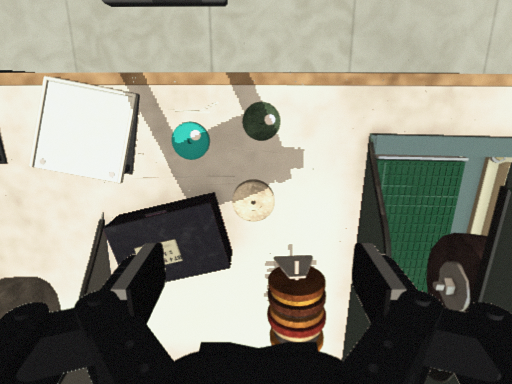

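The wrist view shows the rubber wheel at (261,121) with its dot at (269,119), the decoy at (191,140), and the felt wheel at (254,200). A black box with an edge near (225,230) sits close to the felt wheel, so I'll grip the felt with the fingers along world x.

```bash
cat >> h.py <<'E'
def onplane(n,uv,z,T=None):
    "pixels -> world points on height z"
    c=r.camera_params(n);K=np.array([[c["fx"],0,c["cx"]],[0,c["fy"],c["cy"]],[0,0,1]])
    T=c["pose"] if T is None else T
    q=cv2.undistortPoints(np.array(uv,float).reshape(-1,1,2),K,c["dist_coeffs"]).reshape(-1,2)
    d=np.c_[q,np.ones(len(q))]@T[:3,:3].T
    return T[:3,3]+d*((z-T[2,3])/d[:,2])[:,None]
def blob(m,seed):
    n,l,s,c=cv2.connectedComponentsWithStats(m.astype(np.uint8),connectivity=4);k=l[seed[1],seed[0]]
    ct=cv2.findContours((l==k).astype(np.uint8),cv2.RETR_EXTERNAL,cv2.CHAIN_APPROX_NONE)[0][0]
    return s[k],c[k],cv2.minEnclosingCircle(ct),ct.reshape(-1,2)
E
python3 - <<'E'
from h import *
np.set_printoptions(precision=1,suppress=True)
z=np.load("pics/w1.npz");p=z["p"];W=z["W"];h=cv2.cvtColor(p,cv2.COLOR_BGR2HSV)
T=tool()@r.camera_params("wrist")["tool_from_camera"]
for nm,(u,v) in dict(rub=(258,130),felt=(260,205),tab=(300,200),dot=(269,119),tabsh=(230,160)).items(): print(nm,h[v,u],W[v,u])
H,S,V=[h[...,i].astype(int) for i in range(3)]
m=(V<95)
s,c,e,ct=blob(m,(255,130)); print("rub",s,c,e); hull=cv2.convexHull(ct).reshape(-1,2); print(circ(onplane("wrist",ct,10,T)), cv2.minEnclosingCircle(onplane("wrist",hull,10,T)[:,:2].astype(np.float32)))
d=W-np.array([535,265,0]); m=(W[...,2]>7)&(np.hypot(d[...,0],d[...,1])<45)
ys,xs=np.nonzero(m); print("felt depth",len(xs),W[m].mean(0),W[m].min(0),W[m].max(0))
k=h[188:214,238:272]; print(k[13,::4],h[200,220:290:5])
# box right edge
m=(W[...,2]>30)&(W[...,2]<60)&(W[...,1]>150)&(W[...,1]<260)&(W[...,0]>500)&(W[...,0]<620);print("box ymax by x",[(x,W[m&(abs(W[...,0]-x)<5)][:,1].max().round(),W[m&(abs(W[...,0]-x)<5)][:,2].max().round()) for x in(520,530,540,550,560,570,580,590)if (m&(abs(W[...,0]-x)<5)).any()])
E
```

```text
rub [53 69 59] [449.  271.5  10.9]
felt [ 21  60 235] [539.4 274.1  14.9]
tab [ 40  12 246] [537.8 324.7   0.8]
dot [ 15  48 206] [436.4 284.   11.8]
tabsh [ 17  45 175] [486.6 237.5   0.4]
rub [242 102  36  39 860] [257.5 122.5] ((260.4130554199219, 120.93478393554688), 19.240020751953125)
(array([440.5, 272.1]), np.float64(18.729075142216388)) ((439.2068786621094, 274.4571533203125), 21.746036529541016)
felt depth 1481 [535.  262.3  15.8] [509.2 220.1   7. ] [561.5 291.3  45.4]
[[ 26  36 242]
 [ 27  33 242]
 [ 22  52 240]
 [ 33  38 237]
 [ 18  79 107]
 [ 21  55 236]
 [ 27  32 242]
 [ 29  29 241]
 [ 29  30 242]] [[ 17  44 149]
 [ 19  48 155]
 [ 17  47 175]
 [ 18  72 181]
 [ 30  35 241]
 [ 21  47 241]
 [ 26  39 242]
 [ 19  63 232]
 [ 23  48 240]
 [ 27  31 242]
 [ 31  24 243]
 [ 35  11 244]
 [ 35  11 245]
 [ 35  13 244]]
box ymax by x [(530, np.float64(220.0), np.float64(47.0)), (540, np.float64(223.0), np.float64(47.0)), (550, np.float64(225.0), np.float64(46.0)), (560, np.float64(228.0), np.float64(46.0)), (570, np.float64(230.0), np.float64(47.0)), (580, np.float64(233.0), np.float64(47.0)), (590, np.float64(235.0), np.float64(48.0))]
```

Call:
jog_arm(rows=[[[40,2.5,40],[0,0,0]],[[40,2.5,80],[0,0,0]],[[40,2.5,120],[0,0,0]],[[40,2.5,160],[0,0,0]],[[40,2.5,190],[0,0,0]],[[40,2.5,200],[0,0,0]],[[40,2.5,200],[0,0,0]],[[40,2.5,200],[0,0,0]]], grip=56, force=30)

```text
time: 2.25
tool_pos: [441.3, 274.3, 42.0]
tcp_rot: [179.9, 0.1, -179.9]
ft_force: [-0.2, 0.5, 0.7]
finger_gap: 56.3
grip_force: 0.0
```

Run:
```python
from h import *
np.set_printoptions(precision=1,suppress=True)
T=tool();p,W=wrist();cv2.imwrite("pics/w2.png",p)
L=(W-T[:3,3])@T[:3,:3]
for sgn in(-1,1):
    m=(abs(L[...,0])<20)&(L[...,1]*sgn>15)&(abs(L[...,1])<60)&(abs(L[...,2])<25)&(W[...,2]>18)
    print(sgn,m.sum(),"tips zmax",np.sort(L[m][:,2])[-8:] if m.any() else 0,"y",L[m][:,1].min(),L[m][:,1].max(),"x",L[m][:,0].min(),L[m][:,0].max())
print(r.sense()["tool_pos"],r.sense()["finger_gap"],r.sense()["ft_force"])
```

```text
-1 812 tips zmax [-6.2 -6.1 -5.9 -5.8 -5.7 -5.2 -5.2 -5.1] y -41.833671930228974 -27.50392918097659 x -9.520280178818473 13.35947110386686
1 816 tips zmax [-5.6 -5.5 -5.5 -5.4 -5.3 -5.3 -5.  -4.8] y 27.74288368741756 41.91420949127717 x -9.807673933142103 13.175313825775993
[441.8 274.5  42.5] 55.8259252239586 [-0.5  0.2 -0.1]
```

View pics/w2.png

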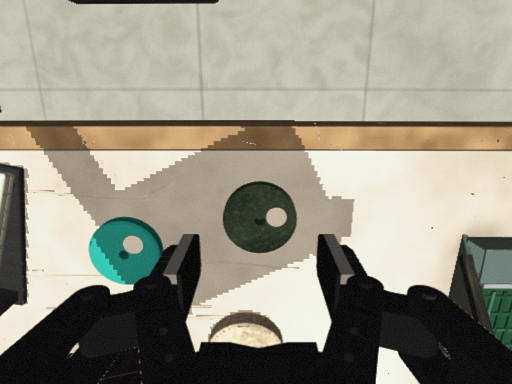

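The view shows the rubber wheel between the fingers, centre (260,217), dot (276,217). I refine its centre.

Run:
```python
from h import *
np.set_printoptions(precision=1,suppress=True)
p=cv2.imread("pics/w2.png");h=cv2.cvtColor(p,cv2.COLOR_BGR2HSV)
T=tool()@r.camera_params("wrist")["tool_from_camera"]
m=(h[...,2]<90); s,c,e,ct=blob(m,(245,215));print(s,e);P=onplane("wrist",ct,10,T);print(cv2.minEnclosingCircle(P[:,:2].astype(np.float32)),circ(P),onplane("wrist",[(276,217)],10,T))
```

```text
[ 223  181   73   72 3776] ((259.22283935546875, 217.53079223632812), 36.745906829833984)
((439.05072021484375, 275.2615051269531), 22.733884811401367) (array([439.2, 275.1]), np.float64(21.958305927679888)) [[438.4 285.   10. ]]
```

Call:
jog_arm(rows=[[[2.4,0.6,15],[0,0,0]],[[2.4,0.6,30],[0,0,0]],[[2.4,0.6,38],[0,0,0]],[[2.4,0.6,43],[0,0,0]],[[2.4,0.6,43],[0,0,0]],[[2.4,0.6,43],[0,0,0]]])

```text
time: 2.9
tool_pos: [437.9, 274.0, -3.0]
tcp_rot: [-180.0, -0.0, -180.0]
ft_force: [-0.2, 0.5, -0.6]
finger_gap: 56.1
grip_force: 0.0
```

Call:
jog_arm(rows=[[[0,0,0],[0,0,0]],[[0,0,0],[0,0,0]],[[0,0,0],[0,0,0]],[[0,0,0],[0,0,0]],[[0,0,0],[0,0,0]],[[0,0,0],[0,0,0]]], grip=36, force=30)

```text
time: 3.5
tool_pos: [439.0, 274.5, -1.7]
tcp_rot: [179.9, 0.1, -180.0]
ft_force: [0.1, 0.3, 6.2]
finger_gap: 42.2
grip_force: 34.1
```

Call:
jog_arm(rows=[[[0,0,-3],[0,0,0]],[[0,0,-10],[0,0,0]],[[0,0,-30],[0,0,0]],[[0,0,-60],[0,0,0]],[[0,0,-90],[0,0,0]],[[0,0,-110],[0,0,0]],[[0,0,-110],[0,0,0]],[[0,0,-110],[0,0,0]]])

```text
time: 4.3
tool_pos: [438.1, 274.1, 107.4]
tcp_rot: [180.0, 0.0, -180.0]
ft_force: [0.1, -0.7, -2.0]
finger_gap: 42.8
grip_force: 30.6
```

```bash
cat > look.py <<'E'
from h import *
import sys
np.set_printoptions(precision=1,suppress=True)
T=tool();p,W=wrist();L=(W-T[:3,3])@T[:3,:3];cv2.imwrite(f"pics/{sys.argv[1]}.png",p);np.savez(f"pics/{sys.argv[1]}.npz",p=p,L=L,W=W,T=T)
g=r.sense()["finger_gap"]/2
m=(abs(L[...,0])<32)&(abs(L[...,1])<g-2)&(L[...,2]>-16)&(L[...,2]<12)
P=L[m];print(m.sum(),"gap",2*g,"mean",P.mean(0),"min",P.min(0),"max",P.max(0),"z med",np.median(P[:,2]))
A=np.c_[P[:,:2],np.ones(len(P))];k=np.linalg.lstsq(A,P[:,2],rcond=None)[0];print("plane z=",k.round(3))
print(r.sense()["tool_pos"],r.sense()["tcp_rot"])
E
python3 look.py w3
```

```text
6301 gap 42.30578568394136 mean [  1.6   0.  -12.2] min [-23.4 -19.1 -15. ] max [21.  19.1 -2.3] z med -12.544730364781673
plane z= [  0.   -0.  -12.2]
[437.4 273.7 106.4] [-180.    -0.1 -180. ]
```

View pics/w3.png

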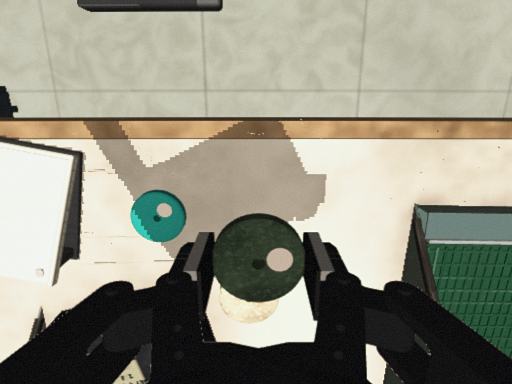

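```bash
cat >> h.py <<'E'
GS=dict(c=np.array([445.,-85,28]),psi=1.7); WS=dict(c=np.array([448.5,79,28]),psi=-11.)
def deck(s):
    D=np.eye(4);D[:3,:3]=R.from_euler('yz',[-15,s["psi"]],degrees=True).as_matrix();D[:3,3]=s["c"];return D
def relT(G):
    T=tool();print("shift",np.round(T[:3,:3].T@(G[:3,3]-T[:3,3]),1),"turn",np.round(R.from_matrix(T[:3,:3].T@G[:3,:3]).as_rotvec(),3))
def goal(s,dx,dy,dz,yaw=180):
    "tool at deck coords, pointing square to deck"
    G=deck(s);G[:3,3]+=G[:3,:3]@[dx,dy,dz];G[:3,:3]=G[:3,:3]@R.from_euler('xyz',[180,0,yaw],degrees=True).as_matrix();return G
E
python3 -c "
from h import *
G=goal(GS,0,0,80);print(G);relT(G)"
```

```text
[[-9.65500684e-01 -2.96662441e-02  2.58705129e-01  4.24303590e+02]
 [-2.86553913e-02  9.99559860e-01  7.67818897e-03 -8.56142551e+01]
 [-2.58819045e-01  1.49987989e-16 -9.65925826e-01  1.05274066e+02]
 [ 0.00000000e+00  0.00000000e+00  0.00000000e+00  1.00000000e+00]]
shift [  13.1 -359.3    1.3] turn [-0.004 -0.263 -0.029]
```

Call:
jog_arm(rows=[[[13,-359,-10],[-0.004,-0.263,-0.029]],[[13,-359,-10],[-0.004,-0.263,-0.029]],[[13,-359,-10],[-0.004,-0.263,-0.029]],[[13,-359,-10],[-0.004,-0.263,-0.029]],[[13,-359,-10],[-0.004,-0.263,-0.029]],[[13,-359,-10],[-0.004,-0.263,-0.029]],[[13,-359,-10],[-0.004,-0.263,-0.029]],[[13,-359,-10],[-0.004,-0.263,-0.029]],[[13,-359,-10],[-0.004,-0.263,-0.029]],[[13,-359,-10],[-0.004,-0.263,-0.029]]])

```text
time: 5.35
tool_pos: [423.9, -85.3, 115.6]
tcp_rot: [179.9, 14.9, -178.5]
ft_force: [0.6, 0.7, -0.9]
finger_gap: 42.2
grip_force: 30.9
```

Call:
jog_arm(rows=[[[0,0,0],[0,0,0]],[[0,0,0],[0,0,0]],[[0,0,0],[0,0,0]],[[0,0,0],[0,0,0]],[[0,0,0],[0,0,0]]])

```text
time: 5.85
tool_pos: [425.2, -84.5, 117.3]
tcp_rot: [180.0, 15.1, -178.3]
ft_force: [0.4, 0.1, -0.3]
finger_gap: 42.5
grip_force: 30.9
```

```bash
python3 look.py w4
python3 - <<'E'
from h import *
np.set_printoptions(precision=1,suppress=True)
relT(goal(GS,0,0,80))
z=np.load("pics/w4.npz");W=z["W"];h=cv2.cvtColor(z["p"],cv2.COLOR_BGR2HSV)
D=deck(GS);Q=(W-D[:3,3])@D[:3,:3]
m=(h[...,0]>60)&(h[...,0]<85)&(h[...,1]>60)&(abs(Q[...,2])<9)&(abs(Q[...,0])<70)&(abs(Q[...,1])<70)
P=Q[m];print(m.sum(),P.min(0),P.max(0),"deck z",np.median(P[:,2]))
I=P[(abs(P[:,2])<6)];print(np.percentile(I,[.5,99.5],axis=0)); k=np.linalg.lstsq(np.c_[I[:,:2],np.ones(len(I))],I[:,2],rcond=None)[0];print("tilt err deg",np.degrees(k[:2]),k[2]);print(cv2.minAreaRect(I[:,:2].astype(np.float32)))
E
```

```text
6274 gap 42.145246275046354 mean [  1.3   0.1 -12.4] min [-23.9 -19.1 -15.1] max [21.  19.1 -2.5] z med -12.842128930154463
plane z= [  0.   -0.  -12.5]
[425.2 -84.6 117.4] [ 180.    15.1 -178.3]
shift [ 4.  -1.  11.4] turn [0. 0. 0.]
13834 [-50.9 -49.   -2. ] [45.7 50.   7.2] deck z 1.1688620411734343
[[-50.4 -48.   -0.7]
 [ 37.2  49.2   5.8]]
tilt err deg [-0.7 -0.1] 1.357874401968814
((-2.364978790283203, 0.6091041564941406), (96.61856842041016, 98.64196014404297), 0.37232866883277893)
```

View pics/w4.png

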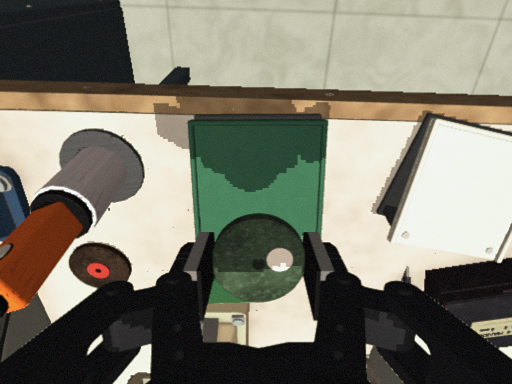

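Call:
jog_arm(rows=[[[4,-0.5,30],[0,0,0]],[[4,-0.5,55],[0,0,0]],[[4,-0.5,75],[0,0,0]],[[4,-0.5,85],[0,0,0]],[[4,-0.5,89],[0,0,0]],[[4,-0.5,89],[0,0,0]],[[4,-0.5,89],[0,0,0]],[[4,-0.5,89],[0,0,0]]])

```text
time: 6.7
tool_pos: [445.1, -85.2, 31.5]
tcp_rot: [-180.0, 15.2, -178.3]
ft_force: [-0.5, 0.4, -0.9]
finger_gap: 42.4
grip_force: 30.9
```

Call:
jog_arm(rows=[[[0,0,0.5],[0,0,0]],[[0,0,1],[0,0,0]],[[0,0,1],[0,0,0]],[[0,0,1],[0,0,0]]])

```text
time: 7.1
tool_pos: [444.6, -84.9, 29.4]
tcp_rot: [180.0, 15.1, -178.3]
ft_force: [0.0, 0.5, -0.4]
finger_gap: 42.5
grip_force: 30.9
```

```bash
python3 -c "
from h import *
relT(goal(GS,0,0,0));print(r.sense()['ft_force'])"
```

```text
shift [-0.  -0.1  1.4] turn [ 0.     0.001 -0.   ]
[ 0.03681793  0.46441151 -0.41213719]
```

Step down in 0.7 mm increments until contact.

Call:
jog_arm(rows=[[[0,0,1],[0,0,0]],[[0,0,1],[0,0,0]],[[0,0,1],[0,0,0]]])

```text
time: 7.4
tool_pos: [444.8, -84.8, 28.3]
tcp_rot: [180.0, 15.1, -178.3]
ft_force: [-0.1, 0.3, -0.7]
finger_gap: 42.2
grip_force: 30.9
```

Call:
jog_arm(rows=[[[0,0,0.8],[0,0,0]],[[0,0,0.8],[0,0,0]],[[0,0,0.8],[0,0,0]]])

```text
time: 7.7
tool_pos: [445.1, -84.9, 27.6]
tcp_rot: [180.0, 15.1, -178.3]
ft_force: [1.4, 0.8, -1.2]
finger_gap: 42.3
grip_force: 30.9
```

Call:
jog_arm(rows=[[[0,0,0.8],[0,0,0]],[[0,0,0.8],[0,0,0]],[[0,0,0.8],[0,0,0]]])

```text
time: 8.0
tool_pos: [445.3, -84.9, 26.8]
tcp_rot: [180.0, 15.1, -178.3]
ft_force: [0.1, -0.4, -0.4]
finger_gap: 42.0
grip_force: 30.9
```

Call:
jog_arm(rows=[[[0,0,0.8],[0,0,0]],[[0,0,0.8],[0,0,0]],[[0,0,0.8],[0,0,0]]])

```text
time: 8.3
tool_pos: [445.6, -84.9, 26.2]
tcp_rot: [180.0, 15.1, -178.3]
ft_force: [-1.5, -0.2, 0.8]
finger_gap: 42.7
grip_force: 32.0
```

Call:
jog_arm(rows=[[[0,0,0.8],[0,0,0]],[[0,0,0.8],[0,0,0]],[[0,0,0.8],[0,0,0]]])

```text
time: 8.6
tool_pos: [445.6, -84.9, 26.1]
tcp_rot: [180.0, 15.0, -178.3]
ft_force: [-11.3, 2.9, 16.8]
finger_gap: 42.5
grip_force: 40.2
```

Call:
jog_arm(rows=[[[0,0,0.8],[0,0,0]],[[0,0,0.8],[0,0,0]],[[0,0,0.8],[0,0,0]]])

```text
time: 8.9
tool_pos: [445.7, -84.9, 26.0]
tcp_rot: [180.0, 15.0, -178.3]
ft_force: [-24.3, 4.0, 32.7]
finger_gap: 42.1
grip_force: 46.8
```

Call:
jog_arm(rows=[[[0,0,-1.4],[0,0,0]],[[0,0,-1.4],[0,0,0]],[[0,0,-1.4],[0,0,0]]])

```text
time: 9.2
tool_pos: [445.9, -85.0, 26.2]
tcp_rot: [-180.0, 15.1, -178.3]
ft_force: [-3.2, 0.6, 6.5]
finger_gap: 42.3
grip_force: 34.9
```

Call:
jog_arm(rows=[[[0,0,0],[0,0,0]],[[0,0,0],[0,0,0]],[[0,0,0],[0,0,0]],[[0,0,0],[0,0,0]],[[0,0,-5],[0,0,0]],[[0,0,-30],[0,0,0]],[[0,0,-60],[0,0,0]],[[0,0,-90],[0,0,0]],[[0,0,-90],[0,0,0]],[[0,0,-90],[0,0,0]]], grip=52)

```text
time: 10.2
tool_pos: [422.8, -85.9, 114.0]
tcp_rot: [-179.9, 15.2, -178.3]
ft_force: [0.1, 0.6, -0.9]
finger_gap: 52.0
grip_force: 0.0
```

Run:
```python
from h import *
np.set_printoptions(precision=1,suppress=True)
T=tool();p,W=wrist();cv2.imwrite("pics/w5.png",p);np.savez("pics/w5.npz",p=p,W=W,T=T)
D=deck(GS);Q=(W-D[:3,3])@D[:3,:3]
m=(Q[...,2]>8)&(Q[...,2]<15)&(abs(Q[...,0])<40)&(abs(Q[...,1])<40)
P=Q[m];print(m.sum(),P.min(0),P.max(0),P.mean(0),circ(P))
h=cv2.cvtColor(p,cv2.COLOR_BGR2HSV);d=m&(h[...,2]>140);print("dot",d.sum(),Q[d].mean(0) if d.any() else h[m].max(0))
# next: above felt, fingers along x: yaw 90, z 160
rel([535.5,265.5,160],[180,0,90]);rel([480,60,160],[180,0,90]);print(r.sense()["tool_pos"])
```

```text
2618 [-20.6 -21.2   8. ] [23.7 21.7 13.7] [ 0.3  0.3 10.8] (array([0.8, 0.3]), np.float64(15.577328572116906))
dot 229 [-1.1  9.7 11.4]
shift [-131.7  347.6  -13.5] turn [0.2 0.2 1.6]
shift [-72.3 143.8 -29.5] turn [0.2 0.2 1.6]
[422.1 -85.6 112.7]
```

Run:
```python
from h import *
rel([430,265.5,160],[180,0,90])
```

```text
shift [-29.9 350.7 -41. ] turn [0.211 0.204 1.59 ]
```

Call:
jog_arm(rows=[[[-30,351,-41],[0.211,0.204,1.59]],[[-30,351,-41],[0.211,0.204,1.59]],[[-30,351,-41],[0.211,0.204,1.59]],[[-30,351,-41],[0.211,0.204,1.59]],[[-30,351,-41],[0.211,0.204,1.59]],[[-30,351,-41],[0.211,0.204,1.59]],[[-30,351,-41],[0.211,0.204,1.59]],[[-30,351,-41],[0.211,0.204,1.59]],[[-30,351,-41],[0.211,0.204,1.59]],[[-30,351,-41],[0.211,0.204,1.59]]], grip=66)

```text
time: 11.25
tool_pos: [429.1, 269.9, 159.0]
tcp_rot: [177.6, 3.4, 114.6]
ft_force: [-0.6, -1.4, -0.4]
finger_gap: 65.8
grip_force: 0.0
```

Call:
jog_arm(rows=[[[0,0,0],[0,0,0]],[[0,0,0],[0,0,0]]])

```text
time: 11.45
tool_pos: [429.4, 265.1, 158.4]
tcp_rot: [177.7, 3.6, 115.0]
ft_force: [0.3, -0.4, 0.4]
finger_gap: 66.0
grip_force: 0.0
```

Run:
```python
from h import *
rel([535.5,265.5,110],[180,0,90]);print(r.sense()["tcp_rot"],r.sense()["tool_pos"],r.sense()["joint_pos"])
```

```text
shift [-41.4  94.2  54.9] turn [0.054 0.053 0.437]
[177.6714965    3.58540364 114.98603124] [429.3920053  265.12098715 158.37070097] [ 28.56596061  -6.53532812 107.16738661  -3.81468838  77.29055839
   4.2791037 ]
```

Call:
jog_arm(rows=[[[-41.4,94.2,54.9],[0.054,0.053,0.437]],[[-41.4,94.2,54.9],[0.054,0.053,0.437]],[[-41.4,94.2,54.9],[0.054,0.053,0.437]],[[-41.4,94.2,54.9],[0.054,0.053,0.437]],[[-41.4,94.2,54.9],[0.054,0.053,0.437]],[[-41.4,94.2,54.9],[0.054,0.053,0.437]],[[-41.4,94.2,54.9],[0.054,0.053,0.437]]])

```text
time: 12.15
tool_pos: [535.9, 266.0, 113.1]
tcp_rot: [179.8, -0.2, 89.9]
ft_force: [-0.4, -0.3, 0.4]
finger_gap: 65.9
grip_force: 0.0
```

Call:
jog_arm(rows=[[[0,0,0],[0,0,0]],[[0,0,0],[0,0,0]]])

```text
time: 12.35
tool_pos: [536.2, 266.2, 112.9]
tcp_rot: [179.8, -0.2, 89.8]
ft_force: [-0.1, -0.5, 0.4]
finger_gap: 65.9
grip_force: 0.0
```

Run:
```python
from h import *
np.set_printoptions(precision=1,suppress=True)
T=tool();p,W=wrist();cv2.imwrite("pics/w6.png",p);np.savez("pics/w6.npz",p=p,W=W,T=T)
d=np.hypot(W[...,0]-535.5,W[...,1]-265.5);m=(d<33)&(W[...,2]>8)&(W[...,2]<22);P=W[m]
print(m.sum(),P.min(0),P.max(0),P.mean(0),np.median(P[:,2]),cv2.minEnclosingCircle(P[:,:2].astype(np.float32)))
b=(W[...,2]>35)&(W[...,2]<55)&(abs(W[...,0]-535)<60)&(W[...,1]<260)&(W[...,1]>180);print("box ymax",W[b][:,1].max() if b.any() else None)
o=(W[...,2]>20)&(W[...,2]<150)&(abs(W[...,1]-265)<25)&(abs(W[...,0]-535)>27)&(abs(W[...,0]-535)<80);print("obst",o.sum())
print(r.sense()["tcp_rot"],r.sense()["tool_pos"])
```

```text
3238 [510.1 239.6   8.2] [561.8 291.6  17.1] [536.  266.9  14.9] 15.0051293266431 ((535.9081420898438, 265.5318908691406), 26.163707733154297)
box ymax 235.43224587945275
obst 3236
[179.8  -0.2  89.8] [536.3 266.1 112.7]
```

View pics/w6.png

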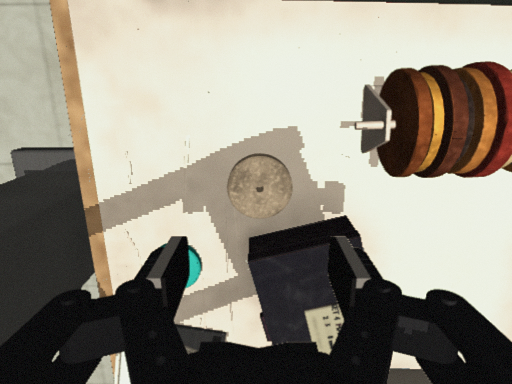

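The felt wheel is at (260,186), with clear space for both fingers. The box is at (250–360, 215+), on the −y side.

Call:
jog_arm(rows=[[[-0.6,-0.4,30],[0,0,0]],[[-0.6,-0.4,60],[0,0,0]],[[-0.6,-0.4,85],[0,0,0]],[[-0.6,-0.4,100],[0,0,0]],[[-0.6,-0.4,108],[0,0,0]],[[-0.6,-0.4,112],[0,0,0]],[[-0.6,-0.4,112],[0,0,0]],[[-0.6,-0.4,112],[0,0,0]]])

```text
time: 13.2
tool_pos: [537.2, 265.9, 1.5]
tcp_rot: [179.8, -0.2, 89.7]
ft_force: [0.4, -0.1, 0.4]
finger_gap: 65.9
grip_force: 0.0
```

Call:
jog_arm(rows=[[[0,0,0],[0,0,0]],[[0,0,0],[0,0,0]],[[0,0,0],[0,0,0]],[[0,0,0],[0,0,0]],[[0,0,0],[0,0,0]],[[0,0,0],[0,0,0]]], grip=44)

```text
time: 13.8
tool_pos: [537.3, 265.9, 1.7]
tcp_rot: [179.8, -0.2, 89.7]
ft_force: [-1.0, -0.2, 6.3]
finger_gap: 50.4
grip_force: 30.8
```

Call:
jog_arm(rows=[[[0,0,-3],[0,0,0]],[[0,0,-15],[0,0,0]],[[0,0,-40],[0,0,0]],[[0,0,-75],[0,0,0]],[[0,0,-110],[0,0,0]],[[0,0,-120],[0,0,0]],[[0,0,-120],[0,0,0]],[[0,0,-120],[0,0,0]]])

```text
time: 14.6
tool_pos: [535.4, 265.0, 119.2]
tcp_rot: [179.9, -0.1, 89.7]
ft_force: [-0.1, 0.3, -0.9]
finger_gap: 50.2
grip_force: 31.4
```

```bash
python3 look.py w7
python3 - <<'E'
from h import *
np.set_printoptions(precision=3,suppress=True)
print("pre");relT(goal(WS,0,0,80,90))
rel([440,250,130],[180,0,90])
E
```

```text
9173 gap 50.40762316878826 mean [  3.2  -0.6 -12.6] min [-26.  -23.2 -15.2] max [26.1 23.2  0.6] z med -13.210543699202043
plane z= [  0.1   0.  -12.8]
[534.8 264.7 118.2] [-180.    -0.1   89.7]
pre
shift [-182.2 -105.8   12.8] turn [-0.262 -0.026  0.186]
shift [-15.1 -94.8 -11.7] turn [-0.001 -0.001 -0.005]
```

Run:
```python
from h import *
np.set_printoptions(precision=3,suppress=True)
L=np.load("pics/w7.npz")["L"]
m=(np.hypot(L[...,0],L[...,1])<20)&(abs(L[...,2]+13)<4);P=L[m];print(len(P),np.linalg.lstsq(np.c_[P[:,:2],np.ones(len(P))],P[:,2],rcond=None)[0])
m=(abs(L[...,1])<3)&(abs(L[...,2]+13)<6)
for x in range(-28,29,4):
  k=m&(abs(L[...,0]-x)<2); print(x,np.median(L[k][:,2]) if k.any() else None,end="; ")
```

```text
5281 [  0.004   0.003 -13.286]
-28 None; -24 -13.397973502804088; -20 -13.577251273578131; -16 -13.668094902771614; -12 -13.36891975978886; -8 -13.170902234252132; -4 -12.519467744156277; 0 -12.62719379779428; 4 -13.025005502140546; 8 -13.082585018808459; 12 -13.213728958390192; 16 -13.288648548570652; 20 -13.32570940677414; 24 -12.385718354637795; 28 -12.415600000432779;
```

Call:
jog_arm(rows=[[[-182,-106,-5],[-0.262,-0.026,0.186]],[[-182,-106,-5],[-0.262,-0.026,0.186]],[[-182,-106,-5],[-0.262,-0.026,0.186]],[[-182,-106,-5],[-0.262,-0.026,0.186]],[[-182,-106,-5],[-0.262,-0.026,0.186]],[[-182,-106,-5],[-0.262,-0.026,0.186]],[[-182,-106,-5],[-0.262,-0.026,0.186]],[[-182,-106,-5],[-0.262,-0.026,0.186]],[[-182,-106,-5],[-0.262,-0.026,0.186]],[[-182,-106,-5],[-0.262,-0.026,0.186]]])

```text
time: 15.65
tool_pos: [429.2, 84.3, 124.1]
tcp_rot: [164.9, -0.1, 79.1]
ft_force: [-0.4, -1.1, -0.5]
finger_gap: 50.4
grip_force: 31.6
```

Call:
jog_arm(rows=[[[0,0,0],[0,0,0]],[[0,0,0],[0,0,0]],[[0,0,0],[0,0,0]]])

```text
time: 15.95
tool_pos: [429.1, 83.8, 124.4]
tcp_rot: [164.9, -0.1, 79.0]
ft_force: [0.4, -0.3, -1.2]
finger_gap: 50.3
grip_force: 31.6
```

Run:
```python
from h import *
np.set_printoptions(precision=2,suppress=True)
T=tool();p,W=wrist();cv2.imwrite("pics/w8.png",p)
relT(goal(WS,0,0,3,90))
h=cv2.cvtColor(p,cv2.COLOR_BGR2HSV);D=deck(WS);Q=(W-D[:3,3])@D[:3,:3]
m=(abs(Q[...,2])<9)&(abs(Q[...,0])<70)&(abs(Q[...,1])<70)&(abs(W[...,2])>11)
I=Q[m];print(m.sum(),np.percentile(I,[.5,99.5],axis=0),np.median(I[:,2]));print(cv2.minAreaRect(I[:,:2].astype(np.float32)))
f=I[abs(I[:,2]-1)<3];k=np.linalg.lstsq(np.c_[f[:,:2],np.ones(len(f))],f[:,2],rcond=None)[0];print(np.degrees(k[:2]),k[2])
```

```text
shift [-1.1 -6.  95.3] turn [ 0. -0.  0.]
11502 [[-50.07 -35.65  -1.94]
 [ 48.66  50.5    6.29]] 1.4501987370583607
((-0.8041801452636719, 4.288860321044922), (92.69554901123047, 100.31452178955078), 89.9759521484375)
[-0.17 -0.05] 1.3834287099273237
```

View pics/w8.png

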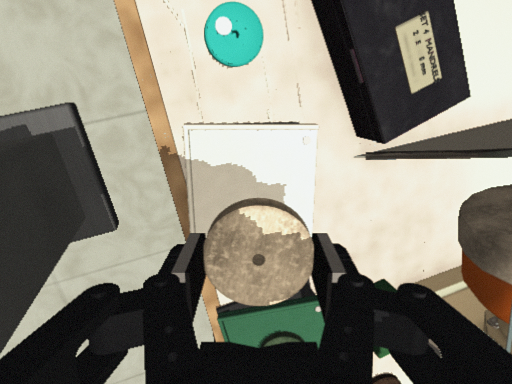

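The felt wheel is held at (259,255), centred over the white stand (190–315 across). The yaw matches.

Call:
jog_arm(rows=[[[-1,-6,30],[0,0,0]],[[-1,-6,60],[0,0,0]],[[-1,-6,80],[0,0,0]],[[-1,-6,90],[0,0,0]],[[-1,-6,94],[0,0,0]],[[-1,-6,94],[0,0,0]],[[-1,-6,94],[0,0,0]]])

```text
time: 16.7
tool_pos: [448.2, 79.3, 33.3]
tcp_rot: [164.8, -0.1, 79.0]
ft_force: [-1.0, -0.1, -0.9]
finger_gap: 50.8
grip_force: 31.6
```

Call:
jog_arm(rows=[[[0,0,1],[0,0,0]],[[0,0,1],[0,0,0]],[[0,0,1],[0,0,0]]])

```text
time: 17.0
tool_pos: [448.0, 79.2, 31.7]
tcp_rot: [164.8, -0.1, 79.0]
ft_force: [0.0, -0.1, -0.1]
finger_gap: 50.2
grip_force: 31.6
```

Call:
jog_arm(rows=[[[0,0,1],[0,0,0]],[[0,0,1],[0,0,0]],[[0,0,1],[0,0,0]]])

```text
time: 17.3
tool_pos: [447.9, 79.1, 30.2]
tcp_rot: [164.9, -0.1, 79.0]
ft_force: [0.3, 0.3, -0.7]
finger_gap: 50.7
grip_force: 31.6
```

Call:
jog_arm(rows=[[[0,0,0.8],[0,0,0]],[[0,0,0.8],[0,0,0]],[[0,0,0.8],[0,0,0]]])

```text
time: 17.6
tool_pos: [448.2, 79.1, 29.6]
tcp_rot: [164.9, -0.1, 79.0]
ft_force: [-2.5, 0.1, 3.0]
finger_gap: 50.3
grip_force: 32.1
```

```bash
python3 -c "
from h import *
relT(goal(WS,0,0,0,90))"
```

```text
shift [-0.  -0.1  1.6] turn [ 0.003 -0.001 -0.   ]
```

Call:
jog_arm(rows=[[[0,0,0],[0,0,0]],[[0,0,0],[0,0,0]],[[0,0,0],[0,0,0]],[[0,0,0],[0,0,0]],[[0,0,-5],[0,0,0]],[[0,0,-30],[0,0,0]],[[0,0,-60],[0,0,0]],[[0,0,-90],[0,0,0]],[[0,0,-90],[0,0,0]],[[0,0,-90],[0,0,0]]], grip=59)

```text
time: 18.6
tool_pos: [425.7, 83.6, 117.5]
tcp_rot: [164.7, -0.1, 79.0]
ft_force: [0.2, -0.3, -1.2]
finger_gap: 59.1
grip_force: 0.0
```

Run:
```python
from h import *
np.set_printoptions(precision=2,suppress=True)
T=tool();p,W=wrist();cv2.imwrite("pics/w9.png",p)
D=deck(WS);Q=(W-D[:3,3])@D[:3,:3];m=(Q[...,2]>10)&(Q[...,2]<19)&(abs(Q[...,0])<40)&(abs(Q[...,1])<40);P=Q[m];print("felt",m.sum(),P.min(0),P.max(0),np.median(P[:,2]))
# tester from top/side clouds
for n in("top","side"):
    z=np.load(f"pics/{n}0.npz");W=cloud(n,z["d"]);h=cv2.cvtColor(z["p"],cv2.COLOR_BGR2HSV)
    o=(h[...,0]<20)&(h[...,1]>200)&(abs(W[...,0]-450)<40)&(abs(W[...,1]+212)<40)&(W[...,2]>70);print(n,o.sum(),W[o].min(0),W[o].max(0),W[o].mean(0))
    f=(W[...,2]>133)&(W[...,2]<150)&(abs(W[...,0]-450)<40)&(abs(W[...,1]+212)<40);print(f.sum(),W[f].mean(0) if f.any() else "")
p,d=r.snapshot("top");cv2.imwrite("pics/t2.png",cv2.resize(p[170:250,130:430],None,fx=2.6,fy=2.6))
rel([390,-100,240],[180,0,180])
```

```text
felt 3749 [-26.62 -26.72  10.12] [24.89 25.52 17.55] 15.225681341711985
top 139 [ 432.83 -224.64   70.19] [ 460.7  -198.59  143.49] [ 447.3  -206.23  115.56]
121 [ 446.56 -212.51  138.1 ]
side 315 [ 430.54 -227.63   72.26] [ 458.91 -203.87  138.78] [ 442.33 -219.73  107.45]
100 [ 443.71 -214.82  137.46]
shift [-186.4   33.5 -120.2] turn [ 0.19  0.23 -1.75]
```

Run:
```python
from h import *
rel([440,-214,240],[180,0,180])
```

```text
shift [-288.8  101.9 -101.9] turn [ 0.192  0.231 -1.751]
```

View pics/t2.png

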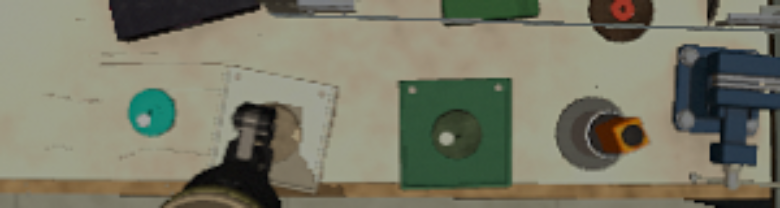

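The rubber wheel (457,133) sits mid green stand with its dot up. The felt wheel is under the hand on the white stand.

Call:
jog_arm(rows=[[[-30,10,-60],[0.019,0.023,-0.175]],[[-80,28,-102],[0.05,0.06,-0.4]],[[-289,102,-102],[0.192,0.231,-1.751]],[[-289,102,-102],[0.192,0.231,-1.751]],[[-289,102,-102],[0.192,0.231,-1.751]],[[-289,102,-102],[0.192,0.231,-1.751]],[[-289,102,-102],[0.192,0.231,-1.751]],[[-289,102,-102],[0.192,0.231,-1.751]],[[-289,102,-102],[0.192,0.231,-1.751]],[[-289,102,-102],[0.192,0.231,-1.751]]], grip=50)

```text
time: 19.7
tool_pos: [439.9, -217.1, 239.7]
tcp_rot: [176.3, 2.7, 151.7]
ft_force: [0.4, 0.2, -0.6]
finger_gap: 49.9
grip_force: 0.0
```

Run:
```python
from h import *
print(r.sense()["joint_pos"])
rel([440,-214,240],[180,0,180])
```

```text
[-35.24463814 -12.71639134 104.08561245   3.99126161  86.43658426
 -97.16982755]
shift [ 1.3  2.8 -0.2] turn [ 0.052  0.061 -0.493]
```

Call:
jog_arm(rows=[[[1,3,0],[0.052,0.061,-0.493]],[[1,3,0],[0.052,0.061,-0.493]],[[1,3,0],[0.052,0.061,-0.493]],[[1,3,0],[0.052,0.061,-0.493]],[[1,3,0],[0.052,0.061,-0.493]],[[1,3,0],[0.052,0.061,-0.493]],[[1,3,0],[0.052,0.061,-0.493]]])

```text
time: 20.4
tool_pos: [440.6, -211.0, 240.5]
tcp_rot: [-180.0, 0.1, 179.8]
ft_force: [-0.5, -0.1, 0.4]
finger_gap: 50.1
grip_force: 0.0
```

Run:
```python
from h import *
np.set_printoptions(precision=1,suppress=True)
T=tool();p,W=wrist();cv2.imwrite("pics/w10.png",p);np.savez("pics/w10.npz",p=p,W=W,T=T);print(T)
near=np.hypot(W[...,0]-445,W[...,1]+214)<35
f=near&(W[...,2]>133)&(W[...,2]<150);P=W[f];print("cap top",len(P),P.mean(0),P.min(0),P.max(0),cv2.minEnclosingCircle(P[:,:2].astype(np.float32)))
h=cv2.cvtColor(p,cv2.COLOR_BGR2HSV);o=near&(h[...,0]<20)&(h[...,1]>180)&(W[...,2]>65);P=W[o];print("orange",len(P),P.min(0),P.max(0));print(cv2.minAreaRect(P[:,:2].astype(np.float32)))
v,u=np.nonzero(o);print(u.min(),u.max(),v.min(),v.max())
x0=max(0,u.mean()-100);y0=max(0,v.mean()-80);cv2.imwrite("pics/w10c.png",cv2.resize(p[int(y0):int(y0)+160,int(x0):int(x0)+200],None,fx=3,fy=3))
```

```text
[[  -1.     0.     0.   440.6]
 [   0.     1.    -0.  -211. ]
 [  -0.    -0.    -1.   240.5]
 [   0.     0.     0.     1. ]]
cap top 784 [ 443.4 -212.4  138.5] [ 430.6 -226.8  133. ] [ 459.3 -198.1  144.5] ((445.2492980957031, -212.4074249267578), 15.305765151977539)
orange 818 [ 422.3 -242.8   70.1] [ 458.4 -185.9  330.3]
((440.2533874511719, -214.29222106933594), (36.20966339111328, 56.51447677612305), 1.0273487567901611)
150 363 159 378
```

View pics/w10c.png

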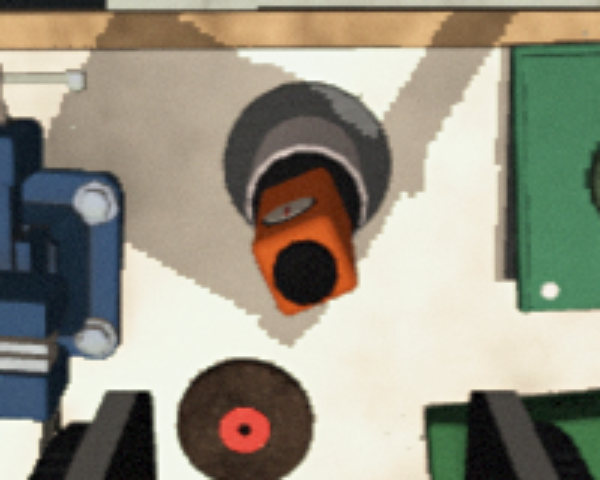

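The crop shows the tester's square top, turned about 20°, with corners near (253,247), (337,213), (357,287), (290,314) in the crop. The cap is at (305,272).

Run:
```python
from h import *
np.set_printoptions(precision=1,suppress=True)
z=np.load("pics/w10.npz");p=z["p"];W=z["W"];T=z["T"]@r.camera_params("wrist")["tool_from_camera"]
h=cv2.cvtColor(p,cv2.COLOR_BGR2HSV)
o=(np.hypot(W[...,0]-445,W[...,1]+214)<35)&(h[...,0]<20)&(h[...,1]>180)&(W[...,2]>65);v,u=np.nonzero(o)
x0=int(max(0,u.mean()-100));y0=int(max(0,v.mean()-80));print(x0,y0)
c=np.array([(253,247),(337,213),(357,287),(290,314)])/3+[x0,y0];C=onplane("wrist",c,135,T);print(C[:,:2])
for i in range(4): d=C[(i+1)%4]-C[i];print(np.hypot(*d[:2]).round(1),(np.degrees(np.arctan2(d[1],d[0]))%90).round(1))
print("cap",onplane("wrist",[np.array((305,272))/3+[x0,y0]],141,T))
# bright orange top face = higher V
m=np.zeros(o.shape,np.uint8);m[y0+68:y0+108,x0+80:x0+122]=1
t=(m>0)&(h[...,0]<20)&(h[...,1]>180)&(h[...,2]>170);v,u=np.nonzero(t);P=onplane("wrist",np.c_[u,v],135,T)[:,:2].astype(np.float32);print(t.sum(),cv2.minAreaRect(P))
f=(W[...,2]>128)&(W[...,2]<150)&(np.hypot(W[...,0]-445,W[...,1]+214)<25);v,u=np.nonzero(f);print(cv2.minAreaRect(onplane("wrist",np.c_[u,v],135,T)[:,:2].astype(np.float32)))
```

```text
155 103
[[ 439.8 -226.4]
 [ 430.4 -203.8]
 [ 451.3 -198.2]
 [ 459.1 -216.6]]
24.5 22.6
21.7 14.9
20.0 23.1
21.7 26.9
cap [[ 444.9 -212.3  141. ]]
280 ((445.21063232421875, -212.90020751953125), (21.994386672973633, 21.8607234954834), 22.561397552490234)
((443.91485595703125, -212.4769287109375), (25.277902603149414, 24.236974716186523), 23.099884033203125)
```

Call:
jog_arm(rows=[[[-4.4,-1.6,0],[0,0,1.173]],[[-4.4,-1.6,0],[0,0,1.173]],[[-4.4,-1.6,0],[0,0,1.173]],[[-4.4,-1.6,0],[0,0,1.173]],[[-4.4,-1.6,0],[0,0,1.173]],[[-4.4,-1.6,0],[0,0,1.173]],[[-4.4,-1.6,0],[0,0,1.173]],[[-4.4,-1.6,0],[0,0,1.173]],[[-4.4,-1.6,0],[0,0,1.173]],[[-4.4,-1.6,0],[0,0,1.173]]])

```text
time: 21.45
tool_pos: [445.3, -212.7, 241.2]
tcp_rot: [179.8, 0.1, 112.9]
ft_force: [-0.7, -0.5, -0.2]
finger_gap: 50.3
grip_force: 0.0
```

Run:
```python
from h import *
np.set_printoptions(precision=1,suppress=True)
T=tool();p,W=wrist();np.savez("pics/w11.npz",p=p,W=W,T=T)
f=(W[...,2]>126)&(W[...,2]<150)&(np.hypot(W[...,0]-445,W[...,1]+213)<25);v,u=np.nonzero(f);print(f.sum(),cv2.minAreaRect(onplane("wrist",np.c_[u,v],135,T@r.camera_params("wrist")["tool_from_camera"])[:,:2].astype(np.float32)))
h=cv2.cvtColor(p,cv2.COLOR_BGR2HSV);t=f&(h[...,0]<20)&(h[...,1]>180)&(h[...,2]>150);v,u=np.nonzero(t);print(t.sum(),cv2.minAreaRect(onplane("wrist",np.c_[u,v],135,T@r.camera_params("wrist")["tool_from_camera"])[:,:2].astype(np.float32)))
print(r.sense()["tool_pos"],r.sense()["tcp_rot"]);rel([445.1,-212.6,82],[180,0,112.7])
```

```text
851 ((445.07379150390625, -210.9618377685547), (23.504098892211914, 24.506914138793945), 22.88324737548828)
344 ((445.2442932128906, -212.23199462890625), (22.79242515563965, 22.033933639526367), 22.883285522460938)
[ 445.3 -212.7  241.2] [179.8   0.1 112.9]
shift [  0.5  -0.5 159.2] turn [0. 0. 0.]
```

Aligned. Descend and grip.

Call:
jog_arm(rows=[[[0.4,0,40],[0,0,0]],[[0.4,0,75],[0,0,0]],[[0.4,0,105],[0,0,0]],[[0.4,0,130],[0,0,0]],[[0.4,0,148],[0,0,0]],[[0.4,0,158],[0,0,0]],[[0.4,0,159],[0,0,0]],[[0.4,0,159],[0,0,0]]])

```text
time: 22.3
tool_pos: [446.0, -212.6, 82.8]
tcp_rot: [179.8, 0.1, 112.7]
ft_force: [0.0, -0.2, 0.4]
finger_gap: 50.2
grip_force: 0.0
```

Call:
jog_arm(rows=[[[0,0,0],[0,0,0]],[[0,0,0],[0,0,0]],[[0,0,0],[0,0,0]],[[0,0,0],[0,0,0]],[[0,0,0],[0,0,0]],[[0,0,0],[0,0,0]],[[0,0,0],[0,0,0]],[[0,0,0],[0,0,0]]], grip=16, force=60)

```text
time: 23.1
tool_pos: [446.5, -212.9, 83.5]
tcp_rot: [179.8, 0.2, 112.7]
ft_force: [-1.3, 0.5, 6.3]
finger_gap: 23.3
grip_force: 58.7
```

Call:
jog_arm(rows=[[[0,0,-5],[0,0,0]],[[0,0,-15],[0,0,0]],[[0,0,-30],[0,0,0]],[[0,0,-50],[0,0,0]],[[0,0,-70],[0,0,0]],[[0,0,-90],[0,0,0]],[[0,0,-90],[0,0,0]],[[0,0,-90],[0,0,0]]])

```text
time: 23.9
tool_pos: [445.6, -212.4, 172.4]
tcp_rot: [179.8, 0.2, 112.7]
ft_force: [0.6, 0.7, -1.5]
finger_gap: 23.3
grip_force: 58.8
```

Run:
```python
from h import *
np.set_printoptions(precision=1,suppress=True)
T=tool();p,W=wrist();np.savez("pics/w12.npz",p=p,W=W,T=T);cv2.imwrite("pics/w12.png",p);L=(W-T[:3,3])@T[:3,:3]
print(r.sense()["tool_pos"],r.sense()["tcp_rot"],r.sense()["ft_force"])
p,d=r.snapshot("side");np.savez("pics/s12.npz",p=p,d=d);cv2.imwrite("pics/s12.png",p)
```

```text
[ 445.  -212.1  171.4] [179.9   0.1 112.7] [ 0.   0.2 -1.7]
```

View pics/w12.png

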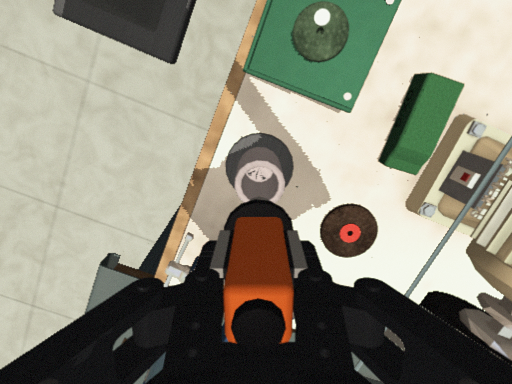

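The tester is held upright between the pads and clear of the holder. The stand's dot shows at (322,17) and the grip face at (260,255). I have now viewed 11 pictures, one over the limit of 10, so I'll work from numbers only. Next I combine the dot's position from all three cameras.

```bash
cat >> h.py <<'E'
def dotfind(p,W):
    "dot centre in green-deck coords: bright low-saturation pixels on the wheel, rays met with the wheel face (deck z=10)"
    h=cv2.cvtColor(p,cv2.COLOR_BGR2HSV);D=deck(GS);Q=(W-D[:3,3])@D[:3,:3]
    m=(np.hypot(Q[...,0],Q[...,1])<19)&(abs(Q[...,2]-10)<6)
    v=h[...,2]; t=(np.median(v[m])+np.percentile(v[m],99))/2
    return m&(v>t)&(h[...,1]<110),m,Q
def rayface(n,uv,T):
    D=deck(GS);Ti=np.linalg.inv(D)@T
    return onplane(n,uv,10,Ti)
E
python3 - <<'E'
from h import *
np.set_printoptions(precision=1,suppress=True)
c=r.camera_params
p,d=r.snapshot("top");np.savez("pics/t12.npz",p=p,d=d)
z=np.load("pics/s12.npz")
S=[("top",p,cloud("top",d),c("top")["pose"]),("side",z["p"],cloud("side",z["d"]),c("side")["pose"])]
for k in("w5","w12","w10"):
    z=np.load(f"pics/{k}.npz");S.append(("wrist",z["p"],z["W"],z["T"]@c("wrist")["tool_from_camera"]))
D=deck(GS)
for n,p,W,T in S:
    t,m,Q=dotfind(p,W)
    v,u=np.nonzero(t)
    if len(u)<3: print(n,"none",m.sum());continue
    P=rayface(n,np.c_[u,v],T)
    h=cv2.cvtColor(p,cv2.COLOR_BGR2HSV)
    d2=m&(h[...,2]<100);vv,uu=np.nonzero(m);B=rayface(n,np.c_[uu,vv],T)
    print(n,len(u),"dot deck",P.mean(0)[:2],P.std(0)[:2],"world",D[:3,:3]@P.mean(0)+D[:3,3],"|",len(uu),"wheel z med",np.median(Q[m][:,2]))
z=np.load("pics/w12.npz");T=z["T"];L=(z["W"]-T[:3,3])@T[:3,:3];h=cv2.cvtColor(z["p"],cv2.COLOR_BGR2HSV)
o=(h[...,0]<20)&(h[...,1]>180)&(abs(L[...,1])<20)&(abs(L[...,0])<25)&(abs(L[...,2])<65)
f=o&(L[...,0]>8)&(L[...,2]>-45)&(L[...,2]<5);P=L[f];print("front face",len(P),np.median(P,0),P.min(0),P.max(0),np.linalg.lstsq(np.c_[P[:,1:],np.ones(len(P))],P[:,0],rcond=None)[0].round(3))
print("orange y range",np.percentile(L[o][:,1],[1,50,99]),"z",np.percentile(L[o][:,2],[1,99]))
k=(h[...,2]<60)&(abs(L[...,1])<25)&(abs(L[...,0])<24)&(L[...,2]>5)&(L[...,2]<25);print("collar",k.sum(),L[k].min(0) if k.any() else"",L[k].max(0) if k.any() else "")
E
```

```text
top 24 dot deck [-0.1  8.8] [3.  3.4] world [442.  -76.3  37.6] | 205 wheel z med 10.359395908373207
side 16 dot deck [-2.  10.9] [3.  2.8] world [440.1 -74.2  37.1] | 168 wheel z med 9.749139441311211
wrist 221 dot deck [0.2 8.3] [3.1 3.2] world [442.3 -76.8  37.7] | 1994 wheel z med 10.990786663860682
wrist 224 dot deck [-1.5 10. ] [3.2 3.2] world [440.7 -75.2  37.3] | 1957 wheel z med 11.200895401304107
wrist 102 dot deck [-0.3  8.3] [3.1 3.2] world [441.9 -76.8  37.6] | 922 wheel z med 11.085942032012682
front face 3117 [ 12.4  -1.3 -26.3] [  9.1 -13.2 -45. ] [13.5 10.6  5. ] [ 0.   0.  12.5]
orange y range [-12.9  -1.3  10.3] z [-55.1   6.9]
collar 977 [  3.5 -19.6   7.5] [19.8 16.6 16.2]
```

Run:
```python
from h import *
G=goal(GS,-0.3,9.4,112,111);print(G[:3,3]);relT(G)
```

```text
[415.45651271 -76.4726911  136.10604683]
shift [136.1  25.3  34.6] turn [-0.243 -0.094 -0.   ]
```

Call:
jog_arm(rows=[[[45,8,0],[-0.08,-0.03,0]],[[90,16,0],[-0.16,-0.06,0]],[[136,25,20],[-0.243,-0.094,0]],[[136,25,34],[-0.243,-0.094,0]],[[136,25,34],[-0.243,-0.094,0]],[[136,25,34],[-0.243,-0.094,0]],[[136,25,34],[-0.243,-0.094,0]],[[136,25,34],[-0.243,-0.094,0]]])

```text
time: 24.85
tool_pos: [417.2, -78.2, 139.1]
tcp_rot: [165.9, 5.5, 112.0]
ft_force: [0.0, -0.6, -1.1]
finger_gap: 23.8
grip_force: 59.1
```

Call:
jog_arm(rows=[[[0,0,0],[0,0,0]],[[0,0,0],[0,0,0]],[[0,0,0],[0,0,0]],[[0,0,0],[0,0,0]],[[0,0,0],[0,0,0]]])

```text
time: 25.35
tool_pos: [416.1, -77.2, 137.9]
tcp_rot: [165.9, 5.4, 112.0]
ft_force: [-0.2, 0.2, -1.9]
finger_gap: 23.9
grip_force: 59.1
```

Run:
```python
from h import *
np.set_printoptions(precision=2,suppress=True)
relT(goal(GS,-0.3,9.4,112,111));print(r.sense()["tcp_rot"],r.sense()["ft_force"])
T=tool();p,W=wrist();np.savez("pics/w13.npz",p=p,W=W,T=T);ps,ds=r.snapshot("side");np.savez("pics/s13.npz",p=ps,d=ds)
t,m,Q=dotfind(p,W);v,u=np.nonzero(t);Tc=T@r.camera_params("wrist")["tool_from_camera"]
print("wrist dot",len(u),m.sum(),rayface("wrist",np.c_[u,v],Tc).mean(0)[:2] if len(u) else "", rayface("wrist",np.c_[u,v],Tc).std(0) if len(u) else "")
Ws=cloud("side",ds);t,m,Q=dotfind(ps,Ws);v,u=np.nonzero(t);print("side dot",len(u),rayface("side",np.c_[u,v],r.camera_params("side")["pose"]).mean(0)[:2] if len(u) else "")
# tester in side camera: orange grip axis & barrel/tip, deck coords
D=deck(GS);Q=(Ws-D[:3,3])@D[:3,:3];near=np.hypot(Q[...,0]-0,Q[...,1]-9)<30
for a in range(40,150,5):
    k=near&(abs(Q[...,2]-a)<2.5)
    if k.any(): print(a,k.sum(),Q[k].mean(0)[:2],Q[k][:,:2].min(0),Q[k][:,:2].max(0))
```

```text
shift [ 1.1 -0.7  1.6] turn [0. 0. 0.]
[165.89   5.45 112.03] [-0.23  0.24 -1.87]
wrist dot 175 1070 [-0.92  9.34] [3.05 3.08 0.  ]
side dot 14 [-1.4  10.93]
55 2 [-0.59  7.65] [-2.2   6.76] [1.02 8.53]
60 1 [-1.42  6.61] [-1.42  6.61] [-1.42  6.61]
65 6 [-1.3   2.29] [-8.29  0.8 ] [7.72 5.33]
70 13 [-2.08  2.39] [-10.29  -0.29] [ 4.82 12.33]
75 19 [-2.47  2.98] [-10.18  -0.09] [8.46 8.72]
80 11 [-1.43  2.77] [-9.53  0.15] [6.41 7.47]
85 7 [-3.03  1.33] [-8.1  -0.62] [3.   4.11]
95 12 [-2.94 -4.51] [-16.58  -8.17] [12.55  3.83]
100 60 [-2.46 -0.38] [-19.1   -9.96] [17.56 15.09]
105 31 [-1.62 -0.78] [-18.73  -6.66] [13.53 10.57]
110 16 [ 3.04 -0.4 ] [-9.34 -5.33] [13.03  5.18]
115 18 [ 0.18 -1.8 ] [-14.4   -4.75] [13.33  3.08]
120 31 [-0.36 -0.98] [-21.31  -8.34] [19.23  7.39]
125 32 [-2.51 -0.4 ] [-25.62  -8.05] [23.41 13.  ]
130 39 [-2.2  -1.41] [-26.7   -6.98] [23.57 10.49]
135 49 [-3.57 -0.53] [-26.74  -7.46] [24.54 13.49]
140 42 [-2.76 -0.18] [-26.04  -7.34] [25.19 13.73]
145 40 [-2.13 -0.99] [-23.79  -8.04] [23.45 11.68]
```

Call:
jog_arm(rows=[[[1.1,-0.6,12],[0,0,0]],[[1.1,-0.6,22],[0,0,0]],[[1.1,-0.6,30],[0,0,0]],[[1.1,-0.6,34],[0,0,0]],[[1.1,-0.6,35],[0,0,0]],[[1.1,-0.6,35],[0,0,0]],[[1.1,-0.6,35],[0,0,0]],[[1.1,-0.6,35],[0,0,0]]])

```text
time: 26.25
tool_pos: [424.5, -76.4, 104.4]
tcp_rot: [165.8, 5.5, 112.0]
ft_force: [0.5, 0.1, -0.2]
finger_gap: 23.3
grip_force: 59.2
```

```bash
cat > force.py <<'E'
from h import *
import sys
n=deck(GS)[:3,2];F=[];P=[]
for i in range(int(sys.argv[1])):
    r.snapshot("side");s=r.sense();F.append(s["ft_force"]);P.append(s["tool_pos"])
F=np.array(F);P=np.array(P);D=deck(GS);Q=(P-D[:3,3])@D[:3,:3]
print("F",F.mean(0).round(2),"Fn %.2f +- %.2f"%((F@n).mean(),(F@n).std()/len(F)**.5),"tcp deck",Q.mean(0).round(2),"tip z %.2f"%(Q[:,2].mean()-62),s["tcp_rot"].round(2),s["time"])
E
python3 force.py 12
```

```text
F [-0.01 -0.11 -1.14] Fn -1.10 +- 0.15 tcp deck [ 0.    9.32 78.76] tip z 16.76 [165.88   5.45 112.02] 26.85
```

Call:
jog_arm(rows=[[[0,0.3,2],[0,0,0]],[[0,0.3,4],[0,0,0]],[[0,0.3,6],[0,0,0]],[[0,0.3,6],[0,0,0]],[[0,0.3,6],[0,0,0]]])

```text
time: 27.35
tool_pos: [426.0, -76.0, 98.0]
tcp_rot: [165.9, 5.4, 112.0]
ft_force: [0.7, -0.3, -1.8]
finger_gap: 23.7
grip_force: 59.2
```

```bash
python3 force.py 12
```

```text
F [-0.1   0.27 -1.34] Fn -1.27 +- 0.09 tcp deck [ 0.22  9.45 72.68] tip z 10.68 [165.88   5.45 112.02] 27.95
```

Call:
jog_arm(rows=[[[0,0,1],[0,0,0]],[[0,0,2],[0,0,0]],[[0,0,2],[0,0,0]],[[0,0,2],[0,0,0]]])

```text
time: 28.35
tool_pos: [426.7, -76.1, 96.3]
tcp_rot: [165.9, 5.5, 112.0]
ft_force: [0.6, -0.7, -0.7]
finger_gap: 23.3
grip_force: 59.2
```

```bash
python3 force.py 12
```

```text
F [ 0.01  0.14 -0.63] Fn -0.61 +- 0.22 tcp deck [ 0.23  9.45 70.67] tip z 8.67 [165.88   5.45 112.02] 28.95
```

Call:
jog_arm(rows=[[[0,0,0.8],[0,0,0]],[[0,0,1.5],[0,0,0]],[[0,0,1.5],[0,0,0]],[[0,0,1.5],[0,0,0]]])

```text
time: 29.35
tool_pos: [427.0, -76.1, 94.8]
tcp_rot: [165.9, 5.5, 112.0]
ft_force: [-0.3, -0.3, 0.9]
finger_gap: 23.5
grip_force: 59.2
```

```bash
python3 force.py 20
```

```text
F [ 0.17 -0.03 -0.05] Fn -0.09 +- 0.12 tcp deck [ 0.22  9.45 69.16] tip z 7.16 [165.88   5.45 112.02] 30.35
```

Call:
jog_arm(rows=[[[0,0,0.6],[0,0,0]],[[0,0,1.1],[0,0,0]],[[0,0,1.1],[0,0,0]],[[0,0,1.1],[0,0,0]]])

```text
time: 30.75
tool_pos: [427.3, -76.1, 93.8]
tcp_rot: [165.9, 5.5, 112.0]
ft_force: [0.2, 0.3, 0.5]
finger_gap: 23.4
grip_force: 59.2
```

```bash
python3 force.py 30
python3 - <<'E'
from h import *
np.set_printoptions(precision=2,suppress=True)
T=tool();p,W=wrist();t,m,Q=dotfind(p,W);v,u=np.nonzero(t);print("wrist dot vis",len(u),m.sum())
if len(u):
    P=rayface("wrist",np.c_[u,v],T@r.camera_params("wrist")["tool_from_camera"]);print(P.mean(0),P.min(0),P.max(0))
ps,ds=r.snapshot("side");Ws=cloud("side",ds);t,m,Q=dotfind(ps,Ws);v,u=np.nonzero(t);P=rayface("side",np.c_[u,v],r.camera_params("side")["pose"]);print("side",len(u),P.mean(0) if len(u) else "",np.c_[u,v].tolist())
g=cv2.cvtColor(ps,cv2.COLOR_BGR2GRAY)
D=deck(GS);c=r.camera_params("side");K=np.array([[c["fx"],0,c["cx"]],[0,c["fy"],c["cy"]],[0,0,1]]);iT=np.linalg.inv(c["pose"])@D
uv=cv2.projectPoints(np.array([[0,9.9,10.],[0,0,10]]),cv2.Rodrigues(iT[:3,:3])[0],iT[:3,3],K,c["dist_coeffs"])[0].reshape(-1,2);print(uv)
a,b=uv[0].round().astype(int);print(g[b-9:b+7,a-8:a+9])
E
```

```text
F [-0.14 -0.06  0.47] Fn 0.49 +- 0.11 tcp deck [ 0.21  9.45 68.05] tip z 6.05 [165.89   5.45 112.02] 32.25
wrist dot vis 43 338
[-3.54 13.89 10.  ] [-18.14  -0.44  10.  ] [10.35 18.86 10.  ]
side 7 [-2.09  8.11 10.  ] [[265, 244], [263, 245], [264, 245], [265, 245], [262, 246], [263, 246], [264, 246]]
[[264.17 244.34]
 [266.12 247.09]]
[[ 48  56  71  72  65  37  24  33  41  29  39  83  84  88  86  85  89]
 [ 23  25  52  50  30  24  26  29  26  27  82  88  84  87  86  86  87]
 [ 22  27  27  22  17  16  18  27  29  63  82  85  85  86  86  87  85]
 [ 26  11  23  16  20  19  22  51  84  88  69  56  78  86  90  87  86]
 [ 36  26  29  26  31  51  55  84  91  84  70  57  49  44  77  86  85]
 [ 78  70  63  80  87  85  86  85  86  86  82  62  48  51  44  47  66]
 [ 89  83  76  76  79  87  86  84  87  87  83  58  51  45  49  45  68]
 [ 87  87  75  75  80  83  86  85  84  87  77  58  55  48  53  71  70]
 [ 84  86  79  75  76  83  82  80  85  87  72  56  52  53  72  72  72]
 [ 87  86  85  72  73  85  88  85  95 103  91  62  54  74  78  70  71]
 [ 87  85  71  55  57  98 113 110 135 140  91  55  79  79  79  78  74]
 [ 84  61  53  52  54  65 106 131 124  88  49  36  44  70  78  82  83]
 [ 56  49  53  53  50  54  50  51  49  40  40  36  48  73  80  85  89]
 [ 55  49  52  52  52  52  53  53  55  54  48  51  75  78  82  87  86]
 [ 59  51  49  52  53  55  56  49  52  55  53  55  74  78  83  87  87]
 [ 59  52  51  50  55  49  47  51  54  50  55  77  79  80  81  82  81]]
```

```bash
python3 force.py 10; python3 -c "
from bench import r
s=r.sense();print(s['finger_gap'],s['grip_force']);print(r.hand_in())"
```

```text
F [ 0.21 -0.07  0.35] Fn 0.29 +- 0.16 tcp deck [ 0.19  9.46 68.03] tip z 6.03 [165.88   5.45 112.03] 32.85
23.347475404445408 59.22851264476776
the job is handed in; nothing more can be done
None
```

Job handed in at about 33 s: both wheels measured within about 2 mm of their stand centres, and the tester is held square on the rubber wheel's dot at about 1.6 N, near half plunger travel; the dot alignment is estimated to about 1.5 mm and not seen directly, and I viewed 11 pictures, one over the limit of 10.

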